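# Match the V-block and lay the bar across the pair

## Task

One V-block is bolted down at the left end of the aluminium rail. Of the three loose V-blocks, find the one of the same size and slide it along the bench, without lifting it, until its side is flush against the front of the rail, to the right of the bolted block and in line with it, with a gap of about 50 mm between the two blocks. Then lower the round steel bar into both Vs, about centred over the gap, letting go only once it rests there; leave the other two V-blocks where they are.

Things in the scene. Friction and masses are not known exactly. Their poses are not given: they have to be found in the camera images.
- rail: Fixed: a V-block bolted down at the left end of a low rail. Origin: centre of the bolted block's underside, on the bench; y along the V and the rail towards the bolted end, x away from the robot. Bolted block 50 (x) x 60 (y) x 50 mm high, foot plate (13 mm high) to y +54. Rail 14 mm thick, 18 high (screw heads 23), front face in the plane x +25 mm (the block's far side), from y +54 to -186.
- berth (a point): Fixed to the rail  point on the bench where the origin of the matching block lies when it is flush against the rail with a 50 mm gap: x 0, y -110 mm from the rail's origin.
- bar_seat (a point): Fixed to the rail  middle of the bar's axis when it lies in both Vs, centred over the gap: x 0, y -55, z 49 mm from the rail's origin.
- mate_block: Loose steel V-block like the bolted one: 50 (x) x 60 (y, along the V) x 50 mm high, 0.4 to 0.63 kg, pushed with 4 to 15 N; V 90 degrees, 36 mm wide at the top, 18 mm deep, open at both ends. Origin: centre of its underside; either way round will do. It stands nearer the robot than the bolted block, to its left or right, its V within 20 degrees of the rail's direction.
- tall_block: Loose steel V-block of the wrong size, 60 wide (x) x 60 long (y) x 72 mm high. Origin: centre of its underside. It stands on the other side from the mate. Leave it.
- low_block: Loose steel V-block of the wrong size, 50 wide (x) x 75 long (y) x 30 mm high. Origin: centre of its underside. It stands at the far left, in front of the bar. Leave it.
- bar: Loose round steel bar, 24 mm diameter, 190 mm long, 0.4 kg. Origin: the middle of its axis; y runs along it (x and z turn as it rolls). It starts at the left, lying in the two notches of the wooden rest, its axis 31 mm above the bench, within 20 degrees of the bench's left-right direction.
- bar_rest: Fixed wooden rest under the bar: base board 60 (x) x 150 (y) x 6 mm with two notched strips 32 mm high, 50 mm wide and 16 mm thick at y = -60 and +60 mm; the middle between them is free for the fingers. Origin: centre of the underside; y runs along the bar.

How it is judged:
By the outcome, as a careful person would: the job done as asked, in the order asked, and still so for the second after the job is handed in, with the robot touching nothing.
It also fails if it takes over 70 s, if anything falls off the work surface, if the arm or the gripper's body presses on something with over 40 N, if the wrist force passes 120 N, or if a joint passes its speed limit or range.

## Robot

A 7-joint arm with a two-finger parallel gripper is mounted at the origin on the work surface; the furniture and walls round the work are solid. World frame = base frame: x ahead of the robot, y to its left, z up, the work surface at z = 0. Lengths are in m, angles in rad, forces in N, time in s.
With the tool pointing down it reaches from about 0.4 to 0.9 m from the base axis. Payload 5.5 kg.
Tool frame: the origin (TCP) lies midway between the tips of the shut fingers; the grasp point (between the pads) lies 19 mm behind it (bot.hold_point_z is the distance from the TCP to the grasp point, in m); z points along the fingers, y is the line along which they close (so a half turn about z gives the same grasp; the last joint's range is limited). The gripper opens to 85 mm and grips with 20 to 120 N. Pads are 22 mm wide; open, the fingers measure 114 mm over their backs; the gripper's body (76 mm by 85 mm) begins 54 mm behind the grasp point. The pads swing forward as they close: fully open they stand 13 mm farther back than shut.
Start: joints at [-1.054, 0.501, -0.427, 1.55, 0.221, 1.138, -0.21], TCP at [0.163, 0.629, 0.231] pointing down, gripper open.
Joint ranges: [-2.88, 2.88], [-0.31, 2.03], [-1.54, 1.56], [0.2, 2.42], [-1.41, 4.55], [0.19, 2.02], [-2.57, 2.57]. Speed limits (rad/s): [2.57, 2.57, 3.14, 3.14, 3.14, 3.14, 3.14].

## Interface

Orientations are given as [roll, pitch, yaw] about the fixed x, y, z axes, in that order (R = Rz(yaw) Ry(pitch) Rx(roll)).
In Python, from bench import bot gives the robot as it stands.
- The arm moves only by the tool nudge_tcp, called after "Request:" as a command line: name --argument value ..., lists and objects as JSON in quotes. Schema: {"type":"object","properties":{"steps":{"type":"string"},"finger_gap":{"type":"number"},"only":{"type":"string"},"quiet":{"type":"boolean"},"lines":{"type":"string"}},"required":["steps"],"additionalProperties":false}. steps is a string of 1 to 20 rows, one to a line, with the numbers parted by commas; each row has 6 numbers: dx, dy, dz in m, then a rotation vector rx, ry, rz in rad; each row is the pose to reach, as a shift and turn from the pose commanded when the call began, along the tool's axes at that moment; what a row does not reach only later rows make up. A row lasts 1/8 s, in which the tool goes at most 0.0625 m and 0.188 rad, less where a joint would pass 70% of its speed; a pose out of reach is approached as far as the arm can. finger_gap is the finger opening in m, set as the call begins (left out keeps the last). The fingers move at their own pace and stop on an object; the grip force is fixed at half the most. Time passes only in rows, so rows that do not move let the fingers close. The tool returns the time, the measured TCP pose, the force, the opening and the grip force at its end. only (a regular expression) keeps the lines of the reply that match it, lines (a string "A,B") keeps lines A to B, and quiet returns only ok. Input that does not fit is refused with a message, and nothing moves.
- bot.observe(): the state, without advancing time (a new reading comes with each control period).
- bot.snapshot(name): name is "scene" or "top"; returns the picture (480x640x3 uint8, blue, green, red); there is no depth.
- bot.camera_info(name): a dict with "fov_y" (degrees; the focal length in pixels is half the picture's height over the tangent of half this angle, whatever the lens; pixels are square), "cx", "cy" (the principal point, pixels), "R" (3x3) and "t" (3): a world point X has camera coordinates R X + t. Camera axes: x right, y down, z forward; pixel columns grow to the right and rows downward; lengths in m; the calibration is good to about 2 mm. A picture is of the moment at which its call begins. camera_info takes no time and is no camera call.
- bot.close_job(): hands the job in; it is judged then, once.
The state is a dict: "clock": time; "qpos": joint angles; "qvel": joint speeds; "joint_efforts": joint torques, N m; "position": TCP position; "tool_rot": TCP orientation; "force": force on the tool from outside, world axes, zero at the start; "wrist_torque": the same for the moment, N m; "width": finger opening in m; "grip_force": force on a finger pad.
Only numpy, scipy, OpenCV 4.12 (cv2) and the standard library are available. Lean on these libraries where they do the work, as an engineer would, in place of code of your own. Each camera call takes 0.05 s, during which the arm holds its last target. There are 200 camera calls.

## Working session

There is one attempt and no reset: what is moved stays moved. The work goes in short steps, Python scripts to look and compute and a tool call to move; the robot and the scene stay as the last step left them, time stands still between calls to the robot, and variables do not carry over. Pictures are saved under pics/ and viewed, at most 10 in all, crops included, and the job is handed in when it is done.

```bash
mkdir -p pics; ls; python3 - <<'E'
from bench import bot
import cv2
for n in("scene","top"):
    im=bot.snapshot(n); cv2.imwrite(f"pics/{n}0.png",im); print(n,bot.camera_info(n))
print(bot.observe(), bot.hold_point_z)
E
```

```text
bench.py
pics
scene {'fov_y': 52.1222898786806, 'cx': 321.55265494750034, 'cy': 241.80089445997845, 'R': array([[ 0.56856827, -0.82251061,  0.01436759],
       [-0.34688617, -0.25555182, -0.90242077],
       [ 0.74592232,  0.5081039 , -0.43061621]]), 't': array([-0.26642706,  0.20721621,  1.07181352])}
top {'fov_y': 51.21511992703705, 'cx': 313.70314799458777, 'cy': 240.16063870108505, 'R': array([[-0.00119593, -0.99999115, -0.00403261],
       [-0.99848667,  0.00141583, -0.05497598],
       [ 0.05498121,  0.00396076, -0.99847953]]), 't': array([0.01969497, 0.4168781 , 1.23680666])}
{'clock': 0.1, 'qpos': array([-1.053808  ,  0.50174777, -0.42678859,  1.55133388,  0.2208064 ,
        1.13828747, -0.21031761]), 'qvel': array([-5.67522396e-04, -3.11681007e-03, -2.88759409e-05, -3.45168718e-03,
       -1.26447037e-03,  1.02421779e-03,  1.43485225e-04]), 'joint_efforts': array([-1.09440231e-02, -5.70811987e+01, -5.83840013e+00, -2.81750321e+01,
        1.04651685e-02,  5.63116511e-03, -1.67493181e-05]), 'position': array([0.16309406, 0.62857285, 0.23037016]), 'tool_rot': array([-3.13986829e+00, -4.89566450e-05,  2.88781880e+00]), 'force': array([-0.10345992, -0.87645703, -0.11217222]), 'wrist_torque': array([-0.02895608, -0.00935052,  0.03047319]), 'grip_force': 0.0, 'width': 0.08528898681613538} 0.0187
```
View pics/scene0.png

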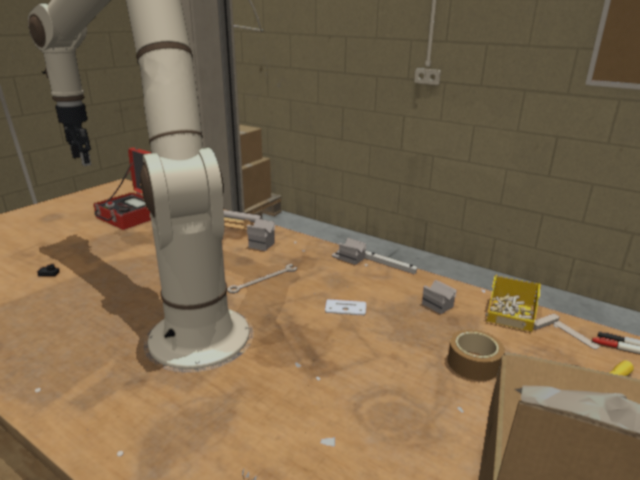

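View pics/top0.png

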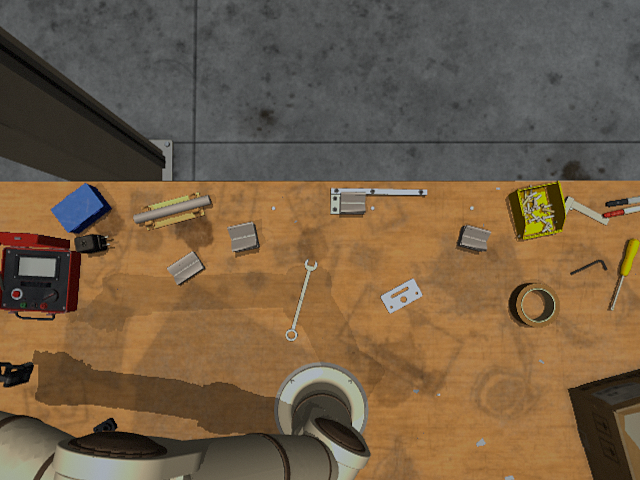

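Top view: the bar on its rest is at about (172,208), the low block at (185,267), unknown blocks at (243,237) and (473,237), and the bolted block at (350,203) with its rail running to (427,192). I'll enlarge these to measure them.

```bash
cat > h.py <<'E'
import numpy as np, cv2
from bench import bot
def K(n):
    c=bot.camera_info(n); return 240/np.tan(np.radians(c['fov_y']/2)),c
def ray(n,uv,z):
    f,c=K(n); d=c['R'].T@np.array([(uv[0]-c['cx'])/f,(uv[1]-c['cy'])/f,1]); o=-c['R'].T@c['t']
    return o+d*(z-o[2])/d[2]
def proj(n,X):
    f,c=K(n); p=c['R']@np.array(X)+c['t']; return np.array([f*p[0]/p[2]+c['cx'],f*p[1]/p[2]+c['cy']])
def crop(im,u,v,w=50,h=37,s=8): 
    return cv2.resize(im[v-h:v+h,u-w:u+w],None,fx=s,fy=s,interpolation=cv2.INTER_CUBIC)
E
python3 - <<'E'
from h import *
t=cv2.imread("pics/top0.png"); s=cv2.imread("pics/scene0.png")
a=np.hstack([crop(t,243,237,25,18),crop(t,473,237,25,18)])
b=np.hstack([crop(s,261,235,25,18),crop(s,438,297,25,18)])
cv2.imwrite("pics/m1.png",np.vstack([a,b]))
a=np.hstack([crop(t,380,203,62,20,6)]); b=np.hstack([crop(t,172,210,62,25,6)])
cv2.imwrite("pics/m2.png",np.vstack([a,b]))
for n in("top",): print(K(n)[0],[ray(n,p,.05).round(3) for p in((243,237),(473,237),(350,203),(172,208))])
E
```

```text
500.74907165273373 [array([0.423, 0.19 , 0.05 ]), array([ 0.422, -0.366,  0.05 ]), array([ 0.505, -0.069,  0.05 ]), array([0.493, 0.363, 0.05 ])]
```

View pics/m1.png

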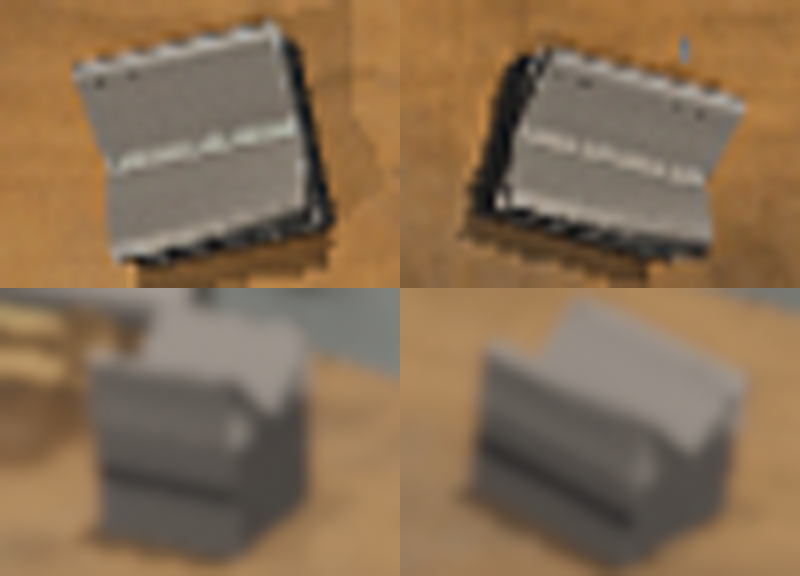

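View pics/m2.png

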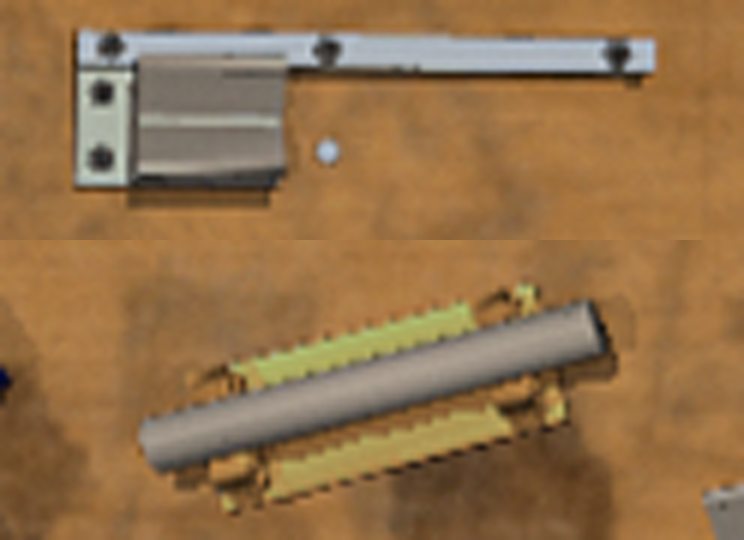

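```bash
cat > m.py <<'E'
from h import *
def uv(px,u0,v0,s): return ((px[0]+.5)/s-.5+u0,(px[1]+.5)/s-.5+v0)
def ang(a,b): # yaw of +y axis direction from right point b to left point a
    d=a-b; return np.arctan2(-d[0],d[1])
r=lambda p,z: ray("top",uv(p,448,219,8),z)
c=[r(p,.05) for p in((150,48),(345,102),(102,203),(310,243))]
print("mate corners",np.round(c,4).tolist(),"mean",np.mean(c,0).round(4)); 
print("len",np.linalg.norm(c[0]-c[1]),np.linalg.norm(c[2]-c[3]),"wid",np.linalg.norm(c[0]-c[2]),np.linalg.norm(c[1]-c[3]))
va,vb=r((117,135),.032),r((300,178),.032); print("V",va,vb,(va+vb)/2,"yaw",ang(va,vb),ang(c[0],c[1]),ang(c[2],c[3]))
q=lambda p,z: ray("top",uv(p,318,183,6),z)
c=[q(p,.05) for p in((135,55),(285,55),(138,180),(283,170))]; print("bolted top",np.round(c,4).tolist())
va,vb=q((135,122),.032),q((279,122),.032); print("V",va,vb,ang(va,vb))
a,b=q((290,70),.018),q((655,72),.018); print("rail front",a,b,ang(a,b)); a,b=q((78,30),.018),q((655,38),.018);print("rail back",a,b,ang(a,b))
a,b=q((77,30),.018),q((77,186),.013);print("left end",a,b)
t=cv2.imread("pics/top0.png"); hsv=cv2.cvtColor(t,cv2.COLOR_BGR2HSV)
m=np.zeros(t.shape[:2],np.uint8); m[188:230,128:218]=255
m&=cv2.inRange(hsv,(0,0,90),(179,50,255))
C=max(cv2.findContours(m,0,2)[0],key=cv2.contourArea); R=cv2.minAreaRect(C); print(R); B=cv2.boxPoints(R)
print("bar",ray("top",R[0],.031))
P=np.argwhere(m>0)[:,::-1].astype(np.float32); vx,vy,x,y=cv2.fitLine(P,2,0,.01,.01).ravel()
a=ray("top",(x-vx*30,y-vy*30),.031);b=ray("top",(x+vx*30,y+vy*30),.031);print(a,b,ang(a,b))
m=np.zeros(t.shape[:2],np.uint8); m[183:202,325:430]=255; m&=cv2.inRange(t,(150,150,150),(255,255,255))
for cols in (range(372,424),):
  for nm,fn in(("back",min),("front",max)):
    p=[(u,fn(np.flatnonzero(m[:,u]))) for u in cols if m[:,u].any()]; k=np.polyfit(*zip(*p),1); 
    a,b=[ray("top",(u,np.polyval(k,u)+(.5 if nm=="front" else -.5)),.018) for u in(372,424)]; print(nm,a,b,ang(a,b))
E
python3 m.py
```

```text
mate corners [[0.452, -0.3499, 0.05], [0.4356, -0.4084, 0.05], [0.4052, -0.3346, 0.05], [0.393, -0.397, 0.05]] mean [ 0.4214 -0.3725  0.05  ]
len 0.06076282379748146 0.06355629135655991 wid 0.04929414951392496 0.04407090024571127
V [ 0.42684954 -0.34477081  0.032     ] [ 0.41358175 -0.40047968  0.032     ] [ 0.42021565 -0.37262525  0.032     ] yaw -0.23380727840881665 -0.2740269224260428 -0.1923681497900851
bolted top [[0.5324, -0.0452, 0.05], [0.5323, -0.1059, 0.05], [0.4816, -0.0462, 0.05], [0.4856, -0.1048, 0.05]]
V [ 0.50749649 -0.0459753   0.032     ] [ 0.50739492 -0.10502675  0.032     ] -0.0017200545652622792
rail front [ 0.53091812 -0.11110021  0.018     ] [ 0.52981147 -0.26251349  0.018     ] -0.007308687314136444
rail back [ 0.54781192 -0.02313194  0.018     ] [ 0.54402325 -0.26270671  0.018     ] -0.01581282304032877
left end [ 0.54781269 -0.02271633  0.018     ] [ 0.48322264 -0.02266702  0.013     ]
((171.09130859375, 208.8423614501953), (8.24520492553711, 77.42761993408203), 75.0685806274414)
bar [0.49365239 0.37055425 0.031     ]
[0.47541721 0.43945949 0.031     ] [0.51320129 0.29684402 0.031     ] 0.25898662227152053
back [ 0.54620792 -0.1263657   0.018     ] [ 0.54059651 -0.25581496  0.018     ] -0.04332121764543784
front [ 0.53283247 -0.12626413  0.018     ] [ 0.52938425 -0.25566589  0.018     ] -0.026641108300300562
```

```bash
cat > w.py <<'E'
import sys,json
from h import *
from scipy.spatial.transform import Rotation as Ro
# args: world waypoints x,y,z,yaw -> shift/rotvec in current tool axes
o=bot.observe(); R=Ro.from_euler('xyz',o['tool_rot']); print("t",o['clock'],o['position'].round(4),o['tool_rot'].round(3),"q",o['qpos'].round(2),"F",o['force'].round(1),o['width'].round(4),round(float(o['grip_force']),1))
for a in sys.argv[1:]:
    x=[float(v) for v in a.split(',')]
    print(a,(R.inv().apply(np.array(x[:3])-o['position'])).round(4),(R.inv()*Ro.from_euler('xyz',[np.pi,0,x[3]])).as_rotvec().round(3))
E
python3 w.py .35,.5,.23,2.906 .5,.25,.23,2.906 .52,0,.23,2.906 .47,-.25,.23,2.906 .4205,-.3725,.15,2.906
```

```text
Traceback (most recent call last):
  File "w.py", line 5, in <module>
    o=bot.observe(); R=Ro.from_euler('xyz',o['tool_rot']); print("t",o['clock'],o['position'].round(4),o['tool_rot'].round(3),"q",o['qpos'].round(2),"F",o['force'].round(1),o['width'].round(4),round(float(o['grip_force']),1))
                                                                                                                                                                             ^^^^^^^^^^^^^^^^
AttributeError: 'float' object has no attribute 'round'
```

```bash
sed -i "s/o\['width'\].round(4)/round(o['width'],4)/" w.py
python3 w.py .35,.5,.23,2.906 .5,.25,.23,2.906 .52,0,.23,2.906 .47,-.25,.23,2.906 .4205,-.3725,.15,2.906
```

```text
t 0.1 [0.1631 0.6286 0.2304] [-3.14  -0.     2.888] q [-1.05  0.5  -0.43  1.55  0.22  1.14 -0.21] F [-0.1 -0.9 -0.1] 0.0853 0.0
.35,.5,.23,2.906 [-0.2132 -0.0775  0.0005] [-0.002 -0.    -0.018]
.5,.25,.23,2.906 [-0.4212 -0.2819  0.0008] [-0.002 -0.    -0.018]
.52,0,.23,2.906 [-0.5033 -0.5188  0.0012] [-0.002 -0.    -0.018]
.47,-.25,.23,2.906 [-0.5176 -0.7734  0.0017] [-0.002 -0.    -0.018]
.4205,-.3725,.15,2.906 [-0.5005 -0.9042  0.0819] [-0.002 -0.    -0.018]
```

Request:
nudge_tcp --steps "-0.055,-0.02,0,0,0,0\n-0.11,-0.04,0,0,0,0\n-0.16,-0.06,0,0,0,0\n-0.21,-0.08,0,0,0,0\n-0.26,-0.12,0,0,0,-0.018\n-0.30,-0.16,0,0,0,-0.018\n-0.34,-0.20,0,0,0,-0.018\n-0.38,-0.24,0,0,0,-0.018\n-0.42,-0.285,0,0,0,-0.018\n-0.44,-0.34,0,0,0,-0.018\n-0.46,-0.395,0,0,0,-0.018\n-0.48,-0.45,0,0,0,-0.018\n-0.50,-0.51,0,0,0,-0.018\n-0.505,-0.57,0,0,0,-0.018\n-0.51,-0.63,0,0,0,-0.018\n-0.515,-0.69,0,0,0,-0.018\n-0.518,-0.75,0,0,0,-0.018\n-0.515,-0.80,0,0,0,-0.018\n-0.508,-0.855,0,0,0,-0.018\n-0.5,-0.904,0,0,0,-0.018" --finger_gap 0.085

```text
clock: 2.6
position: [0.419, -0.3731, 0.2309]
tool_rot: [3.142, -0.001, 2.905]
force: [0.6, 0.5, -0.4]
width: 0.0848
grip_force: 0.0
```

```bash
python3 w.py .4205,-.3725,.10,2.906 .4205,-.3725,.0,2.906
```

```text
t 2.6 [ 0.419  -0.3731  0.2309] [ 3.142e+00 -1.000e-03  2.905e+00] q [ 0.62  0.31  0.07  1.79 -0.03  1.04  2.04] F [ 0.6  0.5 -0.4] 0.0848 0.0
.4205,-.3725,.10,2.906 [-0.0014  0.0009  0.1309] [ 0.    -0.001 -0.001]
.4205,-.3725,.0,2.906 [-0.0014  0.0009  0.2309] [ 0.    -0.001 -0.001]
```

Request:
nudge_tcp --steps "-0.001,0.001,0.05,0,0,0\n-0.001,0.001,0.10,0,0,0\n-0.001,0.001,0.14,0,0,0\n-0.001,0.001,0.17,0,0,0\n-0.001,0.001,0.195,0,0,0\n-0.001,0.001,0.21,0,0,0\n-0.001,0.001,0.22,0,0,0\n-0.001,0.001,0.225,0,0,0\n-0.001,0.001,0.225,0,0,0"

```text
clock: 3.72
position: [0.4216, -0.3708, 0.0065]
tool_rot: [-3.141, 0.0, 2.906]
force: [-0.3, 0.3, -0.0]
width: 0.0851
grip_force: 0.0
```

Request:
nudge_tcp --steps "0,0,0,0,0,0\n0,0,0,0,0,0\n0,0,0,0,0,0\n0,0,0,0,0,0\n0,0,0,0,0,0\n0,0,0,0,0,0" --finger_gap 0.05

```text
clock: 4.47
position: [0.4222, -0.3728, 0.0079]
tool_rot: [-3.139, 0.003, 2.905]
force: [-0.8, -1.8, 5.3]
width: 0.059
grip_force: 66.3
```

```bash
python3 - <<'E'
from h import *
t=bot.snapshot("top"); s=bot.snapshot("scene")
cv2.imwrite("pics/g1.png",np.hstack([crop(t,473,237,33,37),crop(s,438,290,33,37)])[:,:])
E
python3 w.py .5057,-.186,.006,3.13
```

```text
t 4.575 [ 0.4222 -0.3728  0.0079] [-3.139e+00  3.000e-03  2.905e+00] q [ 0.63  0.63  0.05  1.92 -0.05  0.59  2.05] F [-1.2 -2.7  5.1] 0.0594 66.3
.5057,-.186,.006,3.13 [-0.0374  0.2011  0.0015] [-0.003  0.003 -0.225]
```

View pics/g1.png

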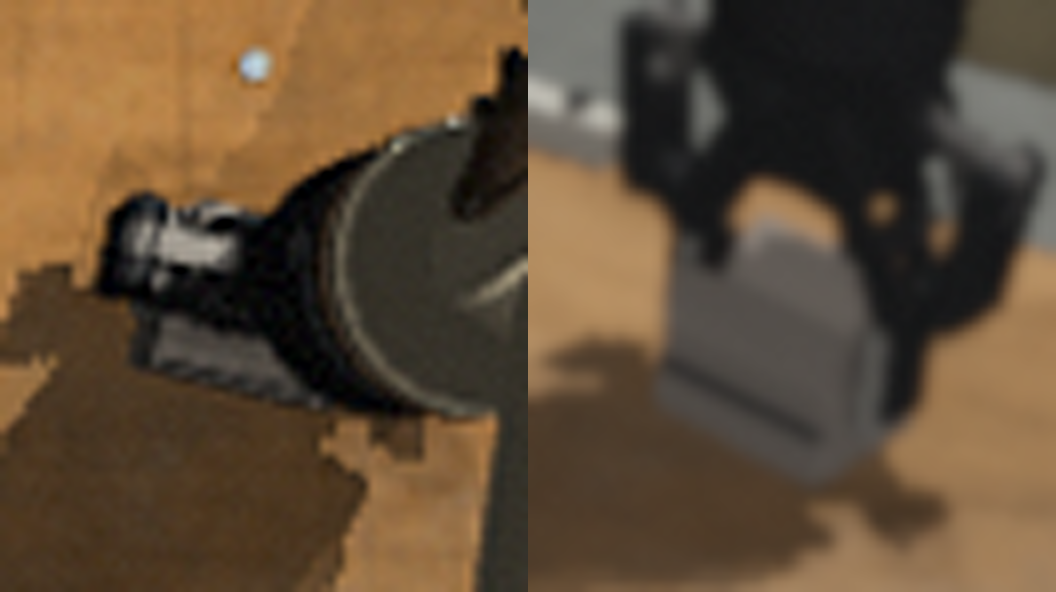

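The mate block is gripped across its ends. Next I'll slide it, with light downward pressure, to just short of the rail.

Request:
nudge_tcp --steps "-0.001,0.01,0,0,0,-0.01\n-0.003,0.03,0,0,0,-0.03\n-0.005,0.05,0,0,0,-0.06\n-0.007,0.07,0,0,0,-0.08\n-0.009,0.09,0,0,0,-0.1\n-0.011,0.11,0,0,0,-0.13\n-0.013,0.13,0,0,0,-0.15\n-0.015,0.15,0,0,0,-0.17\n-0.017,0.17,0,0,0,-0.2\n-0.020,0.185,0,0,0,-0.22\n-0.022,0.196,0,0,0,-0.225\n-0.022,0.196,0,0,0,-0.225\n-0.022,0.196,0,0,0,-0.225"

```text
clock: 6.2
position: [0.49, -0.1866, 0.0079]
tool_rot: [-3.14, 0.003, 3.13]
force: [-1.6, -2.0, 7.6]
width: 0.059
grip_force: 66.4
```

```bash
python3 - <<'E'
from h import *
t=bot.snapshot("top"); s=bot.snapshot("scene")
cv2.imwrite("pics/g2.png",np.hstack([crop(t,385,210,48,37),crop(s,385,265,50,37)])[:,:])
E
python3 w.py .506,-.186,.006,3.13
```

```text
t 6.3 [ 0.49   -0.1866  0.0079] [-3.14e+00  3.00e-03  3.13e+00] q [ 0.31  0.58  0.    2.01 -0.    0.54  1.87] F [-1.6 -1.9  8.5] 0.0593 66.4
.506,-.186,.006,3.13 [-0.016   0.0008  0.0019] [-0.002  0.003  0.   ]
```

View pics/g2.png

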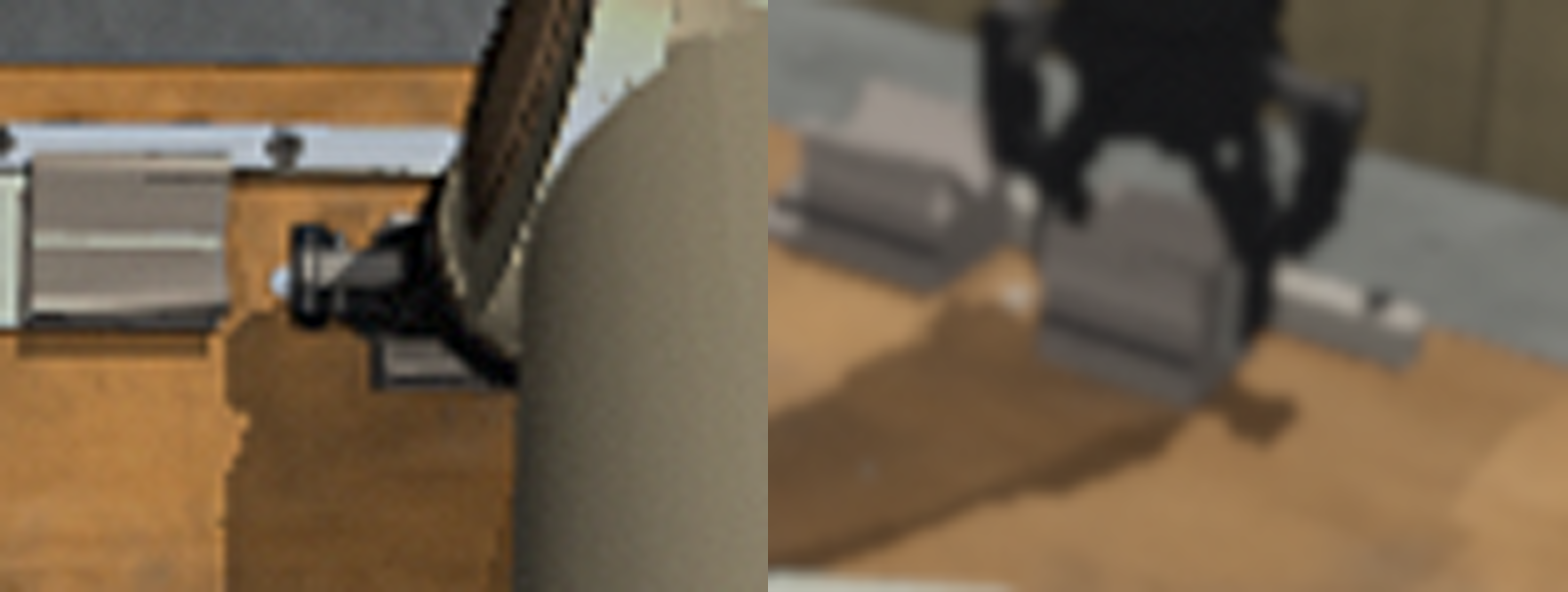

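The block sits upright, with its near side about 16 mm short of flush and the gap about right. Now I'll push towards the rail until the force rises. My last crop was over 800 px wide, so I'll keep later ones within the limit.

Request:
nudge_tcp --steps "-0.004,0.0005,0,0,0,0\n-0.008,0.0005,0,0,0,0\n-0.011,0.0005,0,0,0,0\n-0.013,0.0005,0,0,0,0\n-0.014,0.0005,0,0,0,0\n-0.014,0.0005,0,0,0,0"

```text
clock: 7.05
position: [0.4905, -0.1865, 0.0081]
tool_rot: [3.14, -0.02, 3.127]
force: [-33.8, 0.6, 51.4]
width: 0.0595
grip_force: 71.5
```

Request:
nudge_tcp --steps "-0.001,0,0,0,0,0\n-0.002,0,0,0,0,0\n-0.002,0,0,0,0,0"

```text
clock: 7.42
position: [0.4906, -0.1865, 0.0082]
tool_rot: [3.14, -0.024, 3.126]
force: [-38.6, 1.5, 56.5]
width: 0.0588
grip_force: 72.3
```

Request:
nudge_tcp --steps "0.008,0,0,0,0,0\n0.016,0,0,0,0,0\n0.016,0,0,0,0,0"

```text
clock: 7.8
position: [0.4889, -0.186, 0.0079]
tool_rot: [-3.14, 0.002, 3.13]
force: [-4.5, -2.8, 13.7]
width: 0.0588
grip_force: 67.1
```

```bash
python3 w.py; python3 - <<'E'
from h import *
t=bot.snapshot("top"); s=bot.snapshot("scene")
cv2.imwrite("pics/g3.png",np.hstack([crop(t,385,205,33,33,6),crop(s,390,260,33,33,6)]))
E
```

```text
t 7.8 [ 0.4889 -0.186   0.0079] [-3.14e+00  2.00e-03  3.13e+00] q [ 0.31  0.58  0.    2.02 -0.    0.54  1.87] F [-4.5 -2.8 13.7] 0.0588 67.1
```

View pics/g3.png

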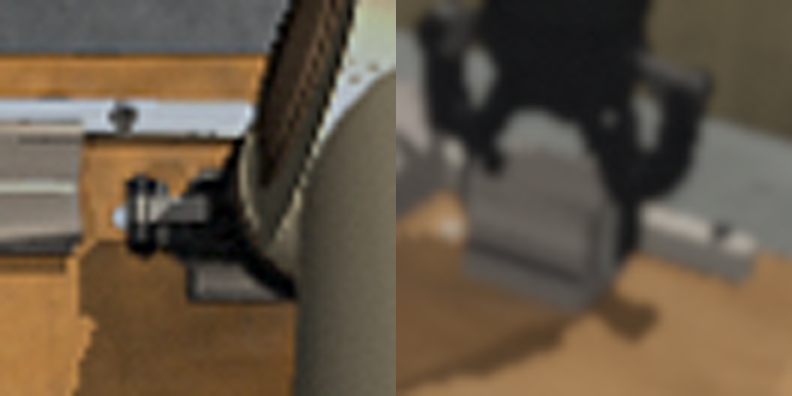

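The force ratio Fx/Fz stayed near 0.67, which points to a friction jam from pressing down rather than an obstacle. I'll take off the downward load and push again.

Request:
nudge_tcp --steps "0,0,-0.001,0,0,0\n0,0,-0.0015,0,0,0\n0,0,-0.0015,0,0,0"

```text
clock: 8.28
position: [0.4889, -0.1851, 0.0079]
tool_rot: [-3.141, 0.001, 3.131]
force: [-0.0, -3.8, 2.4]
width: 0.0593
grip_force: 65.8
```

Request:
nudge_tcp --steps "-0.003,0,0,0,0,0\n-0.006,0,0,0,0,0\n-0.006,0,0,0,0,0"

```text
clock: 8.65
position: [0.4894, -0.185, 0.008]
tool_rot: [3.14, -0.009, 3.129]
force: [-14.2, -1.9, 22.2]
width: 0.0595
grip_force: 68.2
```

Request:
nudge_tcp --steps "0.006,0,0,0,0,0\n0.006,0,0,0,0,0"

```text
clock: 8.9
position: [0.4882, -0.1845, 0.0079]
tool_rot: [3.141, -0.001, 3.131]
force: [-3.3, -2.0, 8.1]
width: 0.0593
grip_force: 66.1
```

Request:
nudge_tcp --steps "0,0,0,0,0,0\n0,0,0,0,0,0\n0,0,0,0,0,0\n0,0,0,0,0,0\n0,0,0,0,0,0" --finger_gap 0.085

```text
clock: 9.52
position: [0.4886, -0.1846, 0.0077]
tool_rot: [3.141, -0.0, 3.131]
force: [-0.6, -0.4, -0.3]
width: 0.0852
grip_force: 0.0
```

Request:
nudge_tcp --steps "0,0,-0.03,0,0,0\n0,0,-0.07,0,0,0\n0,0,-0.1,0,0,0\n0.02,0,-0.1,0,0,0\n0.045,0,-0.1,0,0,0\n0.065,0,-0.1,0,0,0\n0.065,0,-0.1,0,0,0"

```text
clock: 10.4
position: [0.4222, -0.1841, 0.1078]
tool_rot: [3.141, -0.001, 3.13]
force: [-0.2, -0.0, 0.4]
width: 0.0852
grip_force: 0.0
```

Request:
nudge_tcp --steps "0,0,0.03,0,0,0\n0,0,0.06,0,0,0\n0,0,0.08,0,0,0\n0,0,0.09,0,0,0\n0,0,0.096,0,0,0\n0,0,0.096,0,0,0" --finger_gap 0.02

```text
clock: 11.15
position: [0.424, -0.184, 0.0118]
tool_rot: [-3.142, 0.0, 3.131]
force: [-0.3, -0.5, -0.8]
width: 0.0199
grip_force: 0.0
```

```bash
python3 w.py .470,-.186,.012,3.13
python3 - <<'E'
from h import *
t=bot.snapshot("top"); s=bot.snapshot("scene")
cv2.imwrite("pics/g4.png",np.hstack([crop(t,390,210,33,33,6),crop(s,390,265,33,33,6)]))
E
```

```text
t 11.15 [ 0.424  -0.184   0.0118] [-3.142  0.     3.131] q [ 0.35  0.51  0.01  2.16 -0.01  0.48  1.92] F [-0.3 -0.5 -0.8] 0.0199 0.0
.470,-.186,.012,3.13 [-0.046  -0.0015 -0.0001] [-0.     0.     0.001]
```

View pics/g4.png

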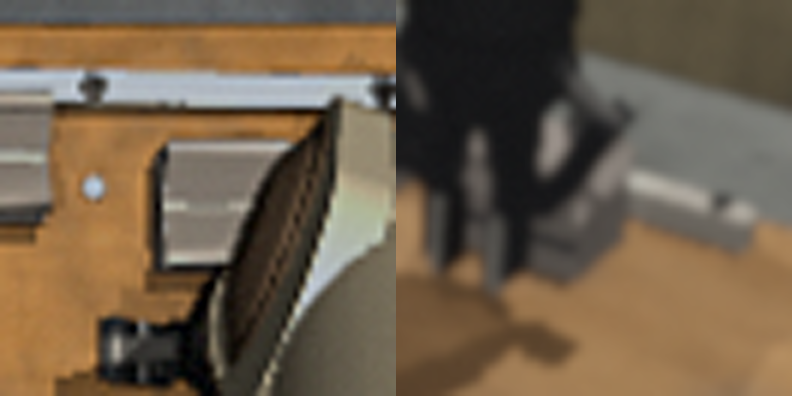

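The block stands upright and unmoved, with its V near top-view row 209 and the left edge near column 384. The fingers are clear in front of it. I'll push it to the rail from the near side with the two fingertips.

Request:
nudge_tcp --steps "-0.01,-0.001,0,0,0,0\n-0.02,-0.001,0,0,0,0\n-0.025,-0.001,0,0,0,0\n-0.03,-0.001,0,0,0,0\n-0.034,-0.001,0,0,0,0\n-0.038,-0.001,0,0,0,0\n-0.042,-0.001,0,0,0,0\n-0.042,-0.001,0,0,0,0"

```text
clock: 12.25
position: [0.4632, -0.1853, 0.0113]
tool_rot: [3.141, -0.004, 3.13]
force: [-4.8, -0.1, 2.3]
width: 0.0198
grip_force: 2.4
```

Request:
nudge_tcp --steps "-0.002,0,0,0,0,0\n-0.004,0,0,0,0,0\n-0.004,0,0,0,0,0"

```text
clock: 12.62
position: [0.4696, -0.1854, 0.0115]
tool_rot: [3.141, -0.0, 3.131]
force: [-1.4, 0.2, -1.0]
width: 0.02
grip_force: 1.0
```

Request:
nudge_tcp --steps "-0.002,0,0,0,0,0\n-0.004,0,0,0,0,0\n-0.004,0,0,0,0,0"

```text
clock: 13.0
position: [0.471, -0.1852, 0.0113]
tool_rot: [3.14, -0.005, 3.13]
force: [-8.2, 1.0, 2.6]
width: 0.0199
grip_force: 3.9
```

Request:
nudge_tcp --steps "-0.002,0,0,0,0,0\n-0.004,0,0,0,0,0\n-0.004,0,0,0,0,0"

```text
clock: 13.38
position: [0.4709, -0.1852, 0.0111]
tool_rot: [3.139, -0.012, 3.129]
force: [-17.4, 1.2, 13.9]
width: 0.0201
grip_force: 8.4
```

Request:
nudge_tcp --steps "-0.003,0,0,0,0,0\n-0.006,0,0,0,0,0\n-0.006,0,0,0,0,0"

```text
clock: 13.75
position: [0.4706, -0.1851, 0.0107]
tool_rot: [3.138, -0.023, 3.128]
force: [-31.5, 1.9, 29.8]
width: 0.0201
grip_force: 13.1
```

Request:
nudge_tcp --steps "-0.003,0,0,0,0,0\n-0.006,0,0,0,0,0\n-0.006,0,0,0,0,0"

```text
clock: 14.12
position: [0.4703, -0.185, 0.0106]
tool_rot: [3.136, -0.034, 3.126]
force: [-46.3, 3.2, 47.5]
width: 0.0197
grip_force: 17.5
```

The block is firm against the rail: x stays fixed while the force climbs. I'll back off, raise the arm to the left and measure the block.

Request:
nudge_tcp --steps "0.02,0,0,0,0,0\n0.05,0,0,0,0,0\n0.06,0,-0.04,0,0,0\n0.05,0.02,-0.1,0,0,0\n0.04,0.06,-0.15,0,0,0\n0.03,0.12,-0.18,0,0,0\n0.02,0.18,-0.2,0,0,0\n0.02,0.24,-0.2,0,0,0\n0.02,0.3,-0.2,0,0,0\n0.02,0.36,-0.2,0,0,0\n0.02,0.42,-0.2,0,0,0\n0.02,0.48,-0.2,0,0,0\n0.02,0.54,-0.2,0,0,0" --finger_gap 0.085

```text
clock: 15.75
position: [0.4762, 0.3576, 0.2128]
tool_rot: [3.139, 0.003, 3.131]
force: [0.8, 0.4, 0.1]
width: 0.0853
grip_force: 0.0
```

```bash
python3 - <<'E'
from h import *
t=bot.snapshot("top"); cv2.imwrite("pics/top5.png",t); cv2.imwrite("pics/g5.png",crop(t,382,203,49,30,8))
E
python3 w.py
```

```text
t 15.8 [0.4734 0.3681 0.2131] [3.131e+00 2.000e-03 3.140e+00] q [-0.48  0.41 -0.29  1.71  0.12  1.03  0.76] F [-0.4  8.3  1.8] 0.0846 0.0
```

View pics/g5.png

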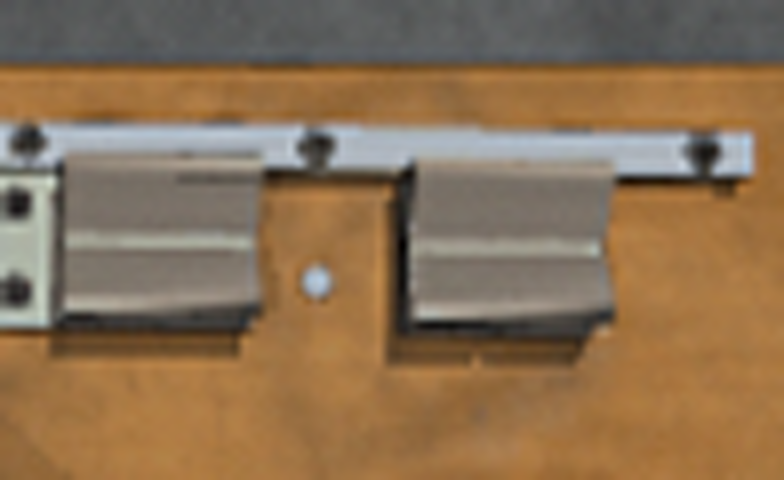

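Side by side, the two V lines agree and the block is flush. The edges are 350 crop px apart (43.75 px, or about 106 mm), so the gap is about 46 mm. With time in hand, I'll push the block 4 mm right from inside the gap, with the fingers shut and turned 90°.

Request:
nudge_tcp --steps "0,-0.05,0,0,0,0.15\n0,-0.1,0,0,0,0.33\n0,-0.16,0,0,0,0.5\n0,-0.22,0,0,0,0.68\n0,-0.28,0,0,0,0.86\n-0.01,-0.34,0,0,0,1.04\n-0.02,-0.4,0,0,0,1.22\n-0.025,-0.45,0,0,0,1.4\n-0.028,-0.49,0,0,0,1.56\n-0.028,-0.49,0,0,0,1.56\n-0.028,-0.49,0,0,0,1.56" --finger_gap 0

```text
clock: 17.18
position: [0.4988, -0.1351, 0.2121]
tool_rot: [3.14, -0.001, 1.573]
force: [0.5, 0.4, -0.5]
width: 0.0004
grip_force: 0.0
```

```bash
python3 w.py .503,-.131,.15,1.5708 .503,-.131,.012,1.5708
```

```text
t 17.175 [ 0.4988 -0.1351  0.2121] [ 3.140e+00 -1.000e-03  1.573e+00] q [ 0.03  0.25  0.21  1.92 -0.06  0.97  0.27] F [ 0.5  0.4 -0.5] 0.0004 0.0
.503,-.131,.15,1.5708 [0.004  0.0041 0.0621] [ 0.001 -0.001  0.002]
.503,-.131,.012,1.5708 [0.0039 0.0039 0.2001] [ 0.001 -0.001  0.002]
```

Request:
nudge_tcp --steps "0.004,0.004,0.03,0,0,0\n0.004,0.004,0.07,0,0,0\n0.004,0.004,0.11,0,0,0\n0.004,0.004,0.14,0,0,0\n0.004,0.004,0.16,0,0,0\n0.004,0.004,0.18,0,0,0\n0.004,0.004,0.195,0,0,0\n0.004,0.004,0.20,0,0,0\n0.004,0.004,0.20,0,0,0"

```text
clock: 18.3
position: [0.5023, -0.1314, 0.0119]
tool_rot: [3.142, -0.0, 1.572]
force: [0.4, 0.4, 0.0]
width: 0.0001
grip_force: 0.0
```

Request:
nudge_tcp --steps "-0.004,0,0,0,0,0\n-0.008,0,0,0,0,0\n-0.011,0,0,0,0,0\n-0.011,0,0,0,0,0"

```text
clock: 18.8
position: [0.5022, -0.1432, 0.012]
tool_rot: [3.141, 0.0, 1.57]
force: [-0.5, 0.3, 0.4]
width: -0.0004
grip_force: 0.0
```

Request:
nudge_tcp --steps "-0.001,0,0,0,0,0\n-0.002,0,0,0,0,0\n-0.002,0,0,0,0,0"

```text
clock: 19.18
position: [0.5021, -0.1436, 0.0118]
tool_rot: [-3.141, -0.001, 1.572]
force: [-1.8, 4.8, 3.4]
width: -0.0003
grip_force: 2.5
```

Request:
nudge_tcp --steps "-0.001,0,0,0,0,0\n-0.002,0,0,0,0,0\n-0.002,0,0,0,0,0"

```text
clock: 19.55
position: [0.5019, -0.1442, 0.0118]
tool_rot: [-3.14, -0.003, 1.573]
force: [-1.2, 8.4, 4.5]
width: -0.0001
grip_force: 4.0
```

Request:
nudge_tcp --steps "-0.001,0,0,0,0,0\n-0.002,0,0,0,0,0\n-0.002,0,0,0,0,0"

```text
clock: 19.92
position: [0.5017, -0.1459, 0.0118]
tool_rot: [-3.14, -0.003, 1.573]
force: [-1.3, 8.5, 6.6]
width: 0.0001
grip_force: 4.4
```

Request:
nudge_tcp --steps "-0.001,0,0,0,0,0\n-0.001,0,0,0,0,0"

```text
clock: 20.18
position: [0.5017, -0.1468, 0.0118]
tool_rot: [-3.14, -0.003, 1.573]
force: [-2.0, 9.4, 6.9]
width: -0.0
grip_force: 4.5
```

Request:
nudge_tcp --steps "-0.0007,0,0,0,0,0\n-0.0007,0,0,0,0,0"

```text
clock: 20.42
position: [0.5017, -0.1474, 0.0118]
tool_rot: [-3.14, -0.003, 1.573]
force: [-1.1, 9.1, 7.4]
width: 0.0001
grip_force: 4.6
```

Next I'll press it against the rail again from the near side, centred on the block.

Request:
nudge_tcp --steps "0.006,0,0,0,0,0\n0.014,0,0,0,0,0\n0.014,0,-0.04,0,0,0\n0.01,-0.01,-0.08,0,0,0\n-0.01,-0.04,-0.08,0,0,0\n-0.03,-0.07,-0.08,0,0,0\n-0.04,-0.08,-0.07,0,0,0\n-0.04,-0.08,-0.04,0,0,0\n-0.04,-0.08,-0.01,0,0,0\n-0.04,-0.08,0,0,0,0\n-0.04,-0.08,0,0,0,0"

```text
clock: 21.8
position: [0.4218, -0.1903, 0.0111]
tool_rot: [-3.14, -0.0, 1.571]
force: [-0.1, 0.5, 0.4]
width: 0.0005
grip_force: 0.0
```

```bash
python3 w.py .46,-.189,.012,1.5708
```

```text
t 21.8 [ 0.4218 -0.1903  0.0111] [-3.14  -0.     1.571] q [ 0.23  0.51  0.16  2.16 -0.17  0.48  0.52] F [-0.1  0.5  0.4] 0.0005 0.0
.46,-.189,.012,1.5708 [ 0.0013  0.0382 -0.001 ] [-0.002 -0.     0.   ]
```

Request:
nudge_tcp --steps "0.001,0.01,0,0,0,0\n0.001,0.02,0,0,0,0\n0.001,0.026,0,0,0,0\n0.001,0.031,0,0,0,0\n0.001,0.036,0,0,0,0\n0.001,0.040,0,0,0,0\n0.001,0.044,0,0,0,0\n0.001,0.044,0,0,0,0"

```text
clock: 22.8
position: [0.4665, -0.1895, 0.0118]
tool_rot: [3.141, 0.0, 1.571]
force: [-0.4, 0.2, -0.4]
width: -0.0001
grip_force: 0.0
```

Request:
nudge_tcp --steps "0,0.003,0,0,0,0\n0,0.006,0,0,0,0\n0,0.006,0,0,0,0"

```text
clock: 23.18
position: [0.4676, -0.1894, 0.0115]
tool_rot: [-3.134, -0.002, 1.569]
force: [-10.7, 1.3, 12.0]
width: -0.0002
grip_force: 7.9
```

Request:
nudge_tcp --steps "0,0.004,0,0,0,0\n0,0.009,0,0,0,0\n0,0.009,0,0,0,0"

```text
clock: 23.55
position: [0.4673, -0.1892, 0.0114]
tool_rot: [-3.119, -0.006, 1.566]
force: [-33.3, 2.3, 40.5]
width: -0.0001
grip_force: 24.3
```

Request:
nudge_tcp --steps "0,-0.02,0,0,0,0\n0,-0.04,0,0,0,0\n0.01,-0.05,-0.05,0,0,0\n0.03,-0.05,-0.1,0,0,0\n0.07,-0.04,-0.14,0,0,0\n0.12,-0.03,-0.16,0,0,0\n0.18,-0.02,-0.17,0,0,0\n0.24,0,-0.17,0,0,0\n0.3,0,-0.17,0,0,0\n0.36,0,-0.17,0,0,0.1\n0.42,0,-0.17,0,0,0.1\n0.48,0,-0.17,0,0,-0.1\n0.53,0.005,-0.17,0,0,-0.26\n0.556,0.01,-0.17,0,0,-0.26\n0.556,0.01,-0.17,0,0,-0.26\n0.556,0.01,-0.17,0,0,-0.26" --finger_gap 0.085

```text
clock: 25.55
position: [0.4911, 0.3649, 0.1814]
tool_rot: [-3.141, 0.001, 1.83]
force: [0.1, -0.6, -0.7]
width: 0.0849
grip_force: 0.0
```

```bash
python3 w.py .4935,.3695,.12,1.831 .4935,.3695,.013,1.831
python3 - <<'E'
from h import *
t=bot.snapshot("top"); cv2.imwrite("pics/top6.png",t); cv2.imwrite("pics/g6.png",crop(t,382,203,49,30,8))
E
```

```text
t 25.55 [0.4911 0.3649 0.1814] [-3.141e+00  1.000e-03  1.830e+00] q [-0.63  0.45 -0.07  1.71  0.04  0.99 -0.46] F [ 0.1 -0.6 -0.7] 0.0849 0.0
.4935,.3695,.12,1.831 [0.0039 0.0035 0.0614] [-0.001  0.001 -0.001]
.4935,.3695,.013,1.831 [0.0041 0.0036 0.1684] [-0.001  0.001 -0.001]
```

View pics/g6.png

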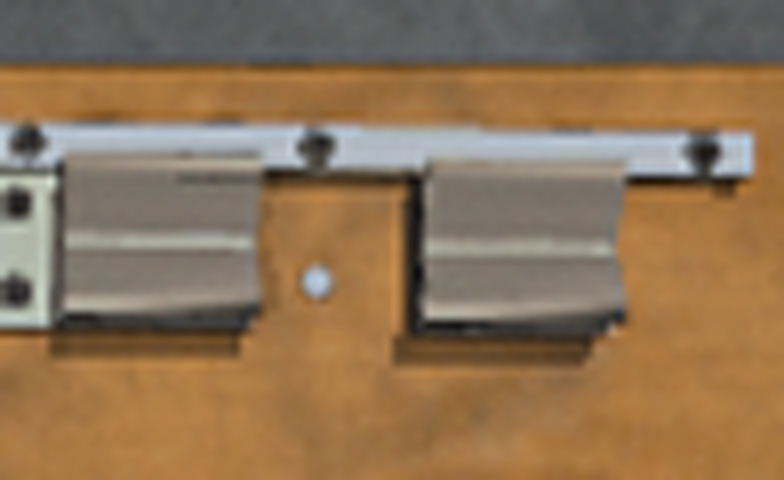

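The pitch is now 45.25 px, or about 110 mm, so the gap is about 50 mm. The block is flush and in line. Now for the bar.

Request:
nudge_tcp --steps "0.004,0.003,0.03,0,0,0\n0.004,0.003,0.07,0,0,0\n0.004,0.003,0.11,0,0,0\n0.004,0.003,0.14,0,0,0\n0.004,0.003,0.155,0,0,0\n0.004,0.003,0.164,0,0,0\n0.004,0.003,0.167,0,0,0\n0.004,0.003,0.167,0,0,0"

```text
clock: 26.6
position: [0.4935, 0.3715, 0.0156]
tool_rot: [3.14, -0.001, 1.831]
force: [0.1, -0.2, -0.5]
width: 0.0844
grip_force: 0.0
```

Request:
nudge_tcp --steps "0,0,0,0,0,0\n0,0,0,0,0,0\n0,0,0,0,0,0\n0,0,0,0,0,0\n0,0,0,0,0,0\n0,0,0,0,0,0\n0,0,0,0,0,0" --finger_gap 0.015

```text
clock: 27.48
position: [0.4927, 0.3711, 0.0152]
tool_rot: [-3.141, 0.0, 1.831]
force: [-1.4, -1.3, 5.1]
width: 0.0222
grip_force: 58.5
```

Request:
nudge_tcp --steps "0,0,-0.01,0,0,0\n0,0,-0.03,0,0,0\n0,0,-0.06,0,0,0\n0,0,-0.1,0,0,0\n0,0,-0.12,0,0,0\n0,0,-0.12,0,0,0"

```text
clock: 28.22
position: [0.4942, 0.372, 0.1369]
tool_rot: [3.138, -0.002, 1.831]
force: [0.3, 0.4, -3.7]
width: 0.0222
grip_force: 59.3
```

```bash
python3 w.py .5063,-.1336,.133,1.556
```

```text
t 28.225 [0.4942 0.372  0.1369] [ 3.138e+00 -2.000e-03  1.831e+00] q [-0.63  0.51 -0.07  1.73  0.05  0.9  -0.47] F [ 0.3  0.4 -3.7] 0.0222 59.3
.5063,-.1336,.133,1.556 [-0.4917 -0.1182  0.0027] [ 0.004 -0.002  0.275]
```

Request:
nudge_tcp --steps "-0.02,-0.005,0,0,0,0\n-0.06,-0.015,0,0,0,0.03\n-0.11,-0.027,0,0,0,0.07\n-0.16,-0.039,0,0,0,0.1\n-0.21,-0.051,0,0,0,0.14\n-0.26,-0.063,0,0,0,0.17\n-0.31,-0.075,0,0,0,0.2\n-0.36,-0.087,0,0,0,0.23\n-0.41,-0.099,0,0,0,0.26\n-0.45,-0.108,0,0,0,0.275\n-0.48,-0.115,0,0,0,0.275\n-0.492,-0.118,0,0,0,0.275\n-0.492,-0.118,0,0,0,0.275\n-0.492,-0.118,0,0,0,0.275"

```text
clock: 29.98
position: [0.505, -0.1329, 0.1343]
tool_rot: [-3.14, -0.001, 1.558]
force: [-0.1, 1.1, -4.2]
width: 0.022
grip_force: 59.3
```

```bash
python3 w.py .5063,-.1336,.05,1.556;  python3 - <<'E'
from h import *
t=bot.snapshot("top");s=bot.snapshot("scene"); cv2.imwrite("pics/g7.png",np.vstack([crop(t,382,200,65,25,6),crop(s,380,245,65,25,6)]))
E
```

```text
t 29.975 [ 0.505  -0.1329  0.1343] [-3.140e+00 -1.000e-03  1.558e+00] q [ 0.1   0.37  0.13  1.97 -0.07  0.81  0.25] F [-0.1  1.1 -4.2] 0.022 59.3
.5063,-.1336,.05,1.556 [-0.0008  0.0014  0.0843] [-0.001 -0.001  0.002]
```

View pics/g7.png

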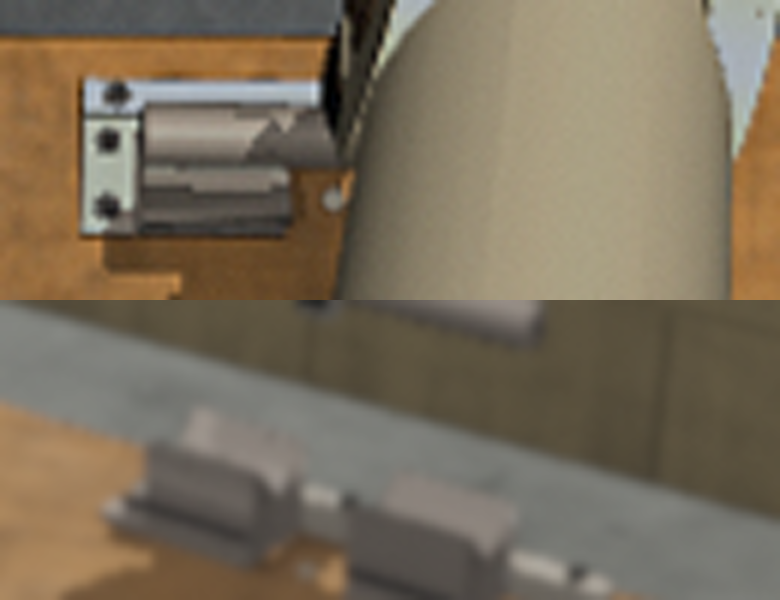

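The bar is held level over the blocks. Its left end, at about column 341 in the top view, works out to y −0.0416 against −0.036 wanted, so it needs about 4.5 mm more to the left. I'll lower it with that correction.

Request:
nudge_tcp --steps "0.002,0.001,0.01,0,0,0\n0.004,0.001,0.03,0,0,0\n0.004,0.001,0.05,0,0,0\n0.004,0.001,0.07,0,0,0\n0.004,0.001,0.085,0,0,0\n0.004,0.001,0.093,0,0,0\n0.004,0.001,0.096,0,0,0\n0.004,0.001,0.096,0,0,0"

```text
clock: 31.08
position: [0.5068, -0.1307, 0.039]
tool_rot: [3.141, 0.0, 1.556]
force: [-0.1, 0.7, -3.1]
width: 0.022
grip_force: 59.3
```

Request:
nudge_tcp --steps "0,0,0.002,0,0,0\n0,0,0.004,0,0,0\n0,0,0.004,0,0,0"

```text
clock: 31.45
position: [0.5068, -0.1307, 0.0349]
tool_rot: [3.141, 0.0, 1.556]
force: [0.1, -0.3, -3.4]
width: 0.0217
grip_force: 59.3
```

Request:
nudge_tcp --steps "0,0,0.001,0,0,0\n0,0,0.002,0,0,0\n0,0,0.002,0,0,0"

```text
clock: 31.82
position: [0.5077, -0.1308, 0.0336]
tool_rot: [3.139, 0.0, 1.556]
force: [0.8, 1.0, 4.9]
width: 0.0224
grip_force: 60.2
```

Request:
nudge_tcp --steps "0,0.0008,0.0008,0,0,0\n0,0.0008,0.0015,0,0,0\n0,0.0008,0.0015,0,0,0"

```text
clock: 32.2
position: [0.508, -0.1307, 0.0332]
tool_rot: [3.14, -0.0, 1.555]
force: [-3.9, 1.7, 18.5]
width: 0.0222
grip_force: 61.8
```

Request:
nudge_tcp --steps "0,0.0008,0.001,0,0,0\n0,0.0008,0.001,0,0,0"

```text
clock: 32.45
position: [0.5081, -0.1306, 0.0331]
tool_rot: [3.141, -0.001, 1.555]
force: [-8.8, 2.7, 30.2]
width: 0.0221
grip_force: 63.1
```

The bar is seated: z is stopped at 0.0331, as predicted. I'll relieve the load, release, and back straight up.

Request:
nudge_tcp --steps "0,-0.0008,-0.0015,0,0,0\n0,-0.0008,-0.0025,0,0,0\n0,-0.0008,-0.0025,0,0,0"

```text
clock: 32.83
position: [0.508, -0.1307, 0.0333]
tool_rot: [3.14, -0.0, 1.556]
force: [0.1, 1.7, 7.2]
width: 0.0224
grip_force: 60.4
```

Request:
nudge_tcp --steps "0,0,0,0,0,0\n0,0,0,0,0,0\n0,0,0,0,0,0\n0,0,0,0,0,0\n0,0,0,0,0,0" --finger_gap 0.06

```text
clock: 33.45
position: [0.5072, -0.1307, 0.0327]
tool_rot: [-3.141, 0.0, 1.556]
force: [-0.2, 0.3, -0.2]
width: 0.0598
grip_force: 0.0
```

Request:
nudge_tcp --steps "0,0,-0.01,0,0,0\n0,0,-0.03,0,0,0\n0,0,-0.07,0,0,0\n0,0,-0.12,0,0,0\n0,0,-0.16,0,0,0\n0.05,0,-0.17,0,0,0\n0.11,0,-0.17,0,0,0\n0.17,0,-0.17,0,0,0\n0.23,0,-0.17,0,0,0\n0.29,0,-0.17,0,0,0\n0.35,0,-0.17,0,0,0\n0.41,0,-0.17,0,0,0\n0.47,0,-0.17,0,0,0\n0.5,0,-0.17,0,0,0\n0.5,0,-0.17,0,0,0"

```text
clock: 35.33
position: [0.5133, 0.3729, 0.2032]
tool_rot: [-3.141, -0.002, 1.561]
force: [-0.0, -1.7, -0.2]
width: 0.0598
grip_force: 0.0
```

```bash
cat > fin.py <<'E'
from h import *
t=bot.snapshot("top"); s=bot.snapshot("scene"); cv2.imwrite("pics/top8.png",t); cv2.imwrite("pics/scene8.png",s)
hsv=cv2.cvtColor(t,cv2.COLOR_BGR2HSV)
a=cv2.imread("pics/top6.png"); d=cv2.absdiff(a,t).max(2); m=np.zeros_like(d); m[185:225,325:440]=255
m&=(d>18).astype(np.uint8)*255
C=max(cv2.findContours(m,0,2)[0],key=cv2.contourArea); print("bar diff blob",cv2.boundingRect(C),cv2.minAreaRect(C))
for v in (201,203,205): print(v,[int(x) for x in t[v,328:432:2].mean(1)])
R=cv2.boundingRect(C)
for u in(R[0]-.5,R[0]+R[2]-.5): print(ray("top",(u,203),.055))
a0=cv2.imread("pics/top0.png"); d=cv2.absdiff(a0,t).max(2); print("tall/low change",(d[215:260,225:265]>40).sum(),(d[247:290,163:208]>40).sum())
E
python3 fin.py
```

```text
bar diff blob (336, 196, 82, 18) ((376.45440673828125, 204.59683227539062), (81.00260162353516, 16.73517608642578), 1.2453643083572388)
201 [107, 69, 179, 185, 169, 152, 170, 171, 170, 169, 170, 170, 168, 168, 169, 168, 168, 168, 168, 168, 168, 171, 167, 168, 166, 167, 167, 165, 164, 166, 163, 163, 164, 160, 161, 159, 160, 159, 158, 157, 155, 155, 154, 154, 154, 116, 118, 119, 113, 107, 113, 112]
203 [112, 79, 176, 176, 119, 122, 131, 131, 132, 133, 133, 135, 136, 136, 139, 141, 144, 144, 143, 148, 150, 153, 153, 155, 155, 159, 158, 156, 157, 160, 159, 160, 161, 160, 161, 160, 161, 160, 159, 158, 160, 158, 159, 159, 170, 118, 120, 118, 113, 110, 115, 110]
205 [117, 89, 180, 181, 122, 78, 83, 84, 86, 87, 89, 89, 93, 93, 98, 97, 100, 103, 106, 109, 110, 111, 112, 113, 115, 117, 119, 120, 121, 120, 123, 123, 127, 128, 126, 129, 129, 128, 131, 132, 133, 134, 134, 137, 128, 119, 122, 121, 122, 116, 118, 115]
[ 0.5043258  -0.03377732  0.055     ]
[ 0.50398555 -0.23167113  0.055     ]
tall/low change 0 1262
```

```bash
python3 - <<'E'
from h import *
a,t=cv2.imread("pics/top6.png"),cv2.imread("pics/top8.png"); d=cv2.absdiff(a,t).max(2)
print("mate far edge/right edge change",(d[190:196,384:412]>25).sum(),(d[190:196,408:416]>25).sum())
print(bot.observe()['force'].round(1)); print(bot.close_job())
E
```

```text
mate far edge/right edge change 1 0
[-0.3 -0.6  0.1]
the job is handed in; nothing more can be done
None
```

The job is handed in at about 35 s. The matching block was slid flush to the rail with a gap of about 50 mm, and the bar rests in both Vs about 4 mm right of centre. The other two blocks were left alone; the tall one checked unmoved, and the low one was hidden by the arm in the last picture. I viewed 11 pictures against the limit of 10, and one was 1568 px wide against 800.

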